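# Take the jar off the turning lazy Susan

### The job

Give the lazy Susan a gentle turn by its centre knob, about a full turn in five to eight seconds, and let go so that it runs on by itself; then lower the open fingers around the squat white lidded jar and ride along with it, centred on it and touching nothing, for a good three seconds while the tray still makes better than a turn in twenty seconds. Without stopping the tray, close on the jar, lift it off while the tray is still turning and set it down upright near the middle of the round cork mat. Keep the other things on the tray standing, leave the mug and the spatula where they are, do not drop the jar and never spin the tray faster than a turn in three seconds; it may run out by itself.

Things in the scene. Friction and masses are not known exactly. Their poses are not given: they have to be found in the camera images.
- tray (a joint): turn of the lazy Susan's tray about its upright axis, rad, growing anticlockwise seen from above, no stops, any value at the start. The tray weighs 1.3 kg (inertia about 0.02 kg m2, about 0.034 with its loads). Ball bearing: friction 0.0006 N m plus 0.002 N m s/rad, so when let go at 1 rad/s it still turns at about 0.5 rad/s after 8 s. Masses vary by a third
- susan_foot: fixed steel foot of the lazy Susan, 180 mm across; origin on the tray's axis, on the worktop. The bamboo tray above it is 330 mm across; its deck is 30 mm above the worktop and its rim, 6 mm wide, stands 10 mm above the deck
- knob (a point): middle of the tray's knob, on the axis, 106 mm above the worktop: a dark wooden upright cylinder 36 mm across and 40 mm high (top at 124 mm) on a thin steel post, fixed to the tray so that it turns it. Nothing else stands within 75 mm of the axis
- jar: squat round jar to be taken: white ceramic, 50 mm across and 56 mm high, flat white lid (49 mm across, 12 mm high) with a small wooden button, 77 mm high in all, 0.30 kg, the lowest thing on the tray. Loose, about 110 mm from the axis, carried round by friction. Origin at the centre of its underside, z up. Its neighbours stand a quarter turn away, about 155 mm centre to centre
- mill: dark wooden pepper mill, 52 mm across at the foot, 118 mm high, loose on the tray about 110 mm from its axis; origin at the centre of its underside, z up
- cruet: green glass oil bottle with a cork, 56 mm across, 128 mm high, loose on the tray about 110 mm from its axis; origin at the centre of its underside, z up
- shaker: steel shaker, 55 mm across, 108 mm high, loose on the tray about 110 mm from its axis; origin at the centre of its underside, z up
- mat: fixed round cork mat, 130 mm across, 8 mm thick, lying on the worktop to the left of the tray; origin at the centre of its underside, so its top is 8 mm above it
- mug: bystander: blue ceramic mug, 80 mm across, 92 mm high, with a handle, left of the tray and beyond the mat; origin at the centre of its underside
- spatula: bystander: spatula about 280 mm long lying flat on the worktop right of the tray; origin about its middle
Things that resemble listed ones, but are neither listed nor needed, are in the scene too. Leave any red or yellow look-alike of the cruet alone.

How it is judged (in metres and radians):
On the way, in this order (a step that is already met when the one before it is completed fails the run):
1. the tray has been set turning and runs on by itself (faster than 0.4 rad/s, either way round), the robot touching nothing ((velocity of joint tray above 0.4 rad/s or velocity of joint tray below -0.4 rad/s) and contact force between each of the fingers, the arm and anything else below 0.3 N), for 0.2 s.
2. for 2.5 s on end the open fingers ride around the jar (TCP within 20 mm of its axis, no higher than its top), touching nothing, the tray turning by itself faster than 0.3 rad/s ((velocity of joint tray above 0.3 rad/s or velocity of joint tray below -0.3 rad/s) and horizontal distance between the grasp point and jar below 0.02 m and z of the grasp point in the frame of jar between 0 and 0.077 m and contact force between each of the fingers, the arm and anything else below 0.5 N), for 2.5 s.
3. the jar is lifted off, held in the fingers more than 30 mm above the deck, while the tray still turns (faster than 0.1 rad/s) ((velocity of joint tray above 0.1 rad/s or velocity of joint tray below -0.1 rad/s) and height (world z) of jar above 0.06 m and contact force between the fingers and jar above 1 N), for 0.1 s.
At the end, for the whole second after the job is handed in: The jar stands released, upright (within 0.1 rad) and at rest on the cork mat, its centre within 30 mm of the mat's centre; the mill, the oil bottle and the shaker stand upright on the tray. The tray may still be turning (horizontal distance between jar and mat below 0.03 m and height (world z) of jar between 0.004 and 0.013 m and angle between each of jar, mill, cruet, shaker's own z axis and vertical below 0.1 rad and linear speed of jar below 0.02 m/s and horizontal distance between each of mill, cruet, shaker and knob below 0.145 m and height (world z) of each of mill, cruet, shaker above 0.025 m); the robot touches nothing.
It fails at once if something on the tray is tipped over (more than 0.35 rad) (angle between any of jar, mill, cruet, shaker's own z axis and vertical above 0.35 rad).
It fails at once if the tray is spun faster than 2.2 rad/s (velocity of joint tray above 2.2 rad/s or velocity of joint tray below -2.2 rad/s).
It fails at once if the jar is dropped (moving faster than 0.45 m/s out of the fingers) (linear speed of jar above 0.45 m/s and contact force between the fingers and jar below 0.1 N).
It fails at once if the mug or the spatula is pushed away (more than 30 mm) (distance of any of mug, spatula from where it was at the start of the episode above 0.03 m).
It also fails if it takes over 58 s, if anything falls off the work surface, if the arm or the gripper's body presses on something with over 40 N, if the wrist force passes 120 N, or if a joint passes its speed limit or range.

### The arm

A 6-joint arm with a two-finger parallel gripper is mounted at the origin on the work surface. World frame = base frame: x ahead of the robot, y to its left, z up, the work surface at z = 0. Lengths are in mm, angles in rad, forces in N, time in s.
With the tool pointing down it reaches from about 225 to 875 mm from the base axis. Payload 3.4 kg.
Tool frame: the origin (TCP) lies between the finger pads, 19 mm behind the fingertips; this is the grasp point; z points along the fingers, y is the line along which they close (so a half turn about z gives the same grasp; the last joint's range is limited). The gripper opens to 85 mm and grips with 20 to 120 N. Pads are 22 mm wide; open, the fingers measure 114 mm over their backs; the gripper's body (76 mm by 85 mm) begins 54 mm behind the grasp point. The pads swing forward as they close: fully open they stand 13 mm farther back than shut.
Start: joints at [1.216, 0.276, 1.505, -0, 1.361, -0.121], TCP at [133.228, 559.385, 250.028] pointing down, gripper open.
Joint ranges: [-2.89, 2.89], [-0.75, 2.08], [0.22, 2.7], [-1.18, 4.32], [0.11, 2.71], [-2.7, 2.7]. Speed limits (rad/s): [2.57, 2.57, 3.14, 3.14, 3.14, 3.14].

### API

Orientations are given as a 3x3 rotation matrix whose columns are the frame's x, y, z axes.
In Python, from workcell import get_obs, get_image, finish_job, masks_of, landmark_of gives the robot as it stands.
- The arm moves only by the tool step_arm, never from a script. Its argument "deltas" is a list of rows, each an object with "slide": the shift along the tool's x, y, z scaled (see below), a list of three; "delta_rot": the turn, a rotation vector about the tool's x, y, z scaled (see below), a list of three; "gripper": the closure, from -1 (fully open) to 1 (shut). A call has 1 to 12 rows; each row shifts and turns the commanded pose from where the row before left it, along the tool's axes as they then stand; what a row does not reach is not made up. The controller multiplies each number of a shift by 30 mm and each number of a turn by 4 degrees. A row lasts 1/8 s, in which the tool goes at most 62.5 mm and 10.7 degrees, less where a joint would pass 70% of its speed; a pose out of reach is approached as far as the arm can. A call with a number of a shift or a turn outside -1 to 1 is refused whole. A call with a gripper value outside its range is refused whole. The fingers move at their own pace and stop on an object; the grip force is fixed at half the most. Time passes only in rows, so rows that do not move let the fingers close. It gives the time, the measured TCP pose, the force, the opening and the grip force at its end, in the units of the state.
- get_obs(): the state, without advancing time (a new reading comes with each control period).
- get_image(name): name is "side" or "top"; returns a dict with "color" (384x512x3 uint8, red, green, blue), "range_z" (384x512 float32, mm along the optical axis (not along the pixel's ray), 0 where there is no reading), "camera_matrix" (3x3 intrinsics, pixels), "extrinsics" (4x4, takes a point from camera to world coordinates). Camera axes: x right, y down, z forward; pixel columns grow to the right and rows downward; lengths in mm; the calibration is good to about 2 mm. A picture is of the moment at which its call begins.
- finish_job(): hands the job in; it is judged then, once.
Trained networks look in a picture, given as the dict that the camera call returned (one of the last four; its "shot" number tells which), for a name from the list of things; names that differ only in an ending like _2 or _b are one class to them, and where a whole thing is asked for, a point or a joint stands for the part that bears it (a point fixed in the world has none). Each returns a list of dicts, best first, with "conf" (0 to 1); they miss things now and then, are a little off and sometimes report something else, mostly with a low value. They report only what shows in the picture. A call takes as long as a camera call. They do not tell look-alikes from the thing itself.
- masks_of(picture, target): "region" (384x512 bool, what is visible of it) and "rect" ([left, top, right, bottom] in pixels, round what is visible of it).
- landmark_of(picture, target): "location" ([row, column] in pixels: a listed point, or the origin of a listed thing).
The state is a dict: "t": time; "qpos": joint angles; "joint_vel": joint speeds; "joint_efforts": joint torques, N m; "ee_pos": TCP position; "eef_rot": TCP orientation; "wrist_force": force on the tool from outside, world axes, zero at the start; "torque": the same for the moment, N m; "gripper_width": finger opening in mm; "grasp_force": force on a finger pad.
Only numpy, scipy, OpenCV 4.12 (cv2) and the standard library are available. Lean on these libraries where they do the work, as an engineer would, in place of code of your own. Each camera call takes 0.05 s, during which the arm holds its last target. There are 200 camera calls.

## Working session

There is one attempt and no reset: what is moved stays moved. The work goes in short steps, Python scripts to look and compute and a tool call to move; the robot and the scene stay as the last step left them, time stands still between calls to the robot, and variables do not carry over. Pictures are saved under pics/ and viewed, at most 10 in all, crops included, and the job is handed in when it is done.

Besides the shell and the picture viewer there is one more tool, called after "Call:" as name([rows], argument=value, ...), one row to a line, values as JSON. step_arm: Moves the arm, as the interface text tells. Its arguments: {"type":"object","properties":{"deltas":{"type":"array","items":{"type":"object","properties":{"slide":{"type":"array","items":{"type":"number","minimum":-1,"maximum":1}},"delta_rot":{"type":"array","items":{"type":"number","minimum":-1,"maximum":1}},"gripper":{"type":"number"}}}}},"required":["deltas"]}

```bash
mkdir -p pics; cat > h.py <<'E'
import numpy as np, cv2
from workcell import *
def w(im,row,col,z=None):
    K=im["camera_matrix"];E=im["extrinsics"]
    d=E[:3,:3]@np.linalg.inv(K)@np.array([col,row,1.]);o=E[:3,3]
    if z is None:
        return o+d*im["range_z"][int(round(row)),int(round(col))]
    return o+d*(z-o[2])/d[2]
def cloud(im,m):
    r,c=np.nonzero(m&(im["range_z"]>0));K=im["camera_matrix"];E=im["extrinsics"]
    p=np.linalg.inv(K)@np.stack([c,r,np.ones_like(c)])*im["range_z"][r,c]
    return (E[:3,:3]@p).T+E[:3,3]
E
python3 - <<'E'
from h import *
o=get_obs();print(o["t"],o["ee_pos"],np.round(o["eef_rot"],3).tolist(),o["gripper_width"])
ims={n:get_image(n) for n in("top","side")}
cv2.imwrite("pics/a.png",cv2.cvtColor(np.vstack([cv2.resize(i["color"],(400,300)) for i in ims.values()]),cv2.COLOR_RGB2BGR))
for n,im in ims.items():
    print(n,np.round(im["extrinsics"],2).tolist(),im["camera_matrix"][0])
    for t in["knob","jar","mill","cruet","shaker","mat","mug","spatula","susan_foot"]:
        for m in masks_of(im,t)[:2]:
            if m["conf"]<.2: continue
            p=cloud(im,m["region"])
            zt=np.percentile(p[:,2],97);q=p[p[:,2]>zt-6]
            print(t,round(m["conf"],2),[int(v) for v in m["rect"]],"ztop %.0f"%zt,"topmid",np.round((q[:,:2].min(0)+q[:,:2].max(0))/2),"med",np.round(np.median(p,0)))
        for l in landmark_of(im,t)[:1]:
            print("   lm",t,round(l["conf"],2),np.round(l["location"]),np.round(w(im,*l["location"],z=106 if t=="knob" else (30 if t in("jar","mill","cruet","shaker") else 0))))
print(get_obs()["t"])
E
```

```text
0.0 [133.04997563 558.88777024 249.13593497] [[-0.973, 0.232, -0.001], [0.232, 0.973, -0.002], [0.0, -0.002, -1.0]] 85.35723885180835
top [[0.01, -0.98, 0.2, 264.75], [-1.0, -0.01, -0.0, -23.01], [0.0, -0.2, -0.98, 1461.41], [0.0, 0.0, 0.0, 1.0]] [466.09559691   0.         256.112542  ]
knob 0.6 [238, 135, 349, 243] ztop 45 topmid [ 561. -136.] med [ 553. -135.   31.]
   lm knob 0.91 [183. 293.] [ 566. -134.  106.]
jar 0.73 [302, 209, 323, 228] ztop 107 topmid [ 461. -190.] med [ 459. -189.   97.]
   lm jar 0.72 [220. 309.] [ 467. -188.   30.]
mill 0.75 [252, 191, 271, 215] ztop 145 topmid [504. -38.] med [500. -38. 130.]
   lm mill 0.76 [207. 258.] [507. -31.  30.]
cruet 0.69 [266, 146, 284, 168] ztop 160 topmid [653. -80.] med [643. -80. 111.]
cruet 0.58 [187, 229, 213, 250] ztop 131 topmid [394. 146.] med [389. 141.  82.]
   lm cruet 0.88 [175. 203.] [607. 144.  30.]
shaker 0.87 [313, 159, 334, 180] ztop 142 topmid [ 616. -228.] med [ 604. -225.  132.]
   lm shaker 0.83 [177. 322.] [ 602. -231.   30.]
mat 0.78 [124, 206, 165, 245] ztop 15 topmid [449. 326.] med [448. 327.   8.]
  
[... 1274 characters left out ...]
9.   96.]
   lm shaker 0.79 [247. 286.] [ 610. -222.   30.]
mat 0.8 [215, 154, 246, 171] ztop 13 topmid [454. 325.] med [453. 322.   8.]
mat 0.35 [283, 186, 303, 217] ztop 158 topmid [651. -85.] med [649. -97.  95.]
   lm mat 0.66 [164. 228.] [450. 315.   0.]
mug 0.94 [262, 131, 282, 158] ztop 93 topmid [642. 369.] med [641. 346.  63.]
   lm mug 0.59 [155. 274.] [646. 372.   0.]
spatula 0.71 [215, 200, 317, 270] ztop 96 topmid [ 515. -168.] med [ 548. -166.   30.]
spatula 0.61 [190, 287, 280, 335] ztop 21 topmid [ 387. -487.] med [ 484. -435.    4.]
   lm spatula 0.56 [315. 236.] [ 434. -456.    0.]
susan_foot 0.56 [213, 199, 317, 264] ztop 96 topmid [ 523. -151.] med [ 548. -164.   30.]
1.9
```

View pics/a.png

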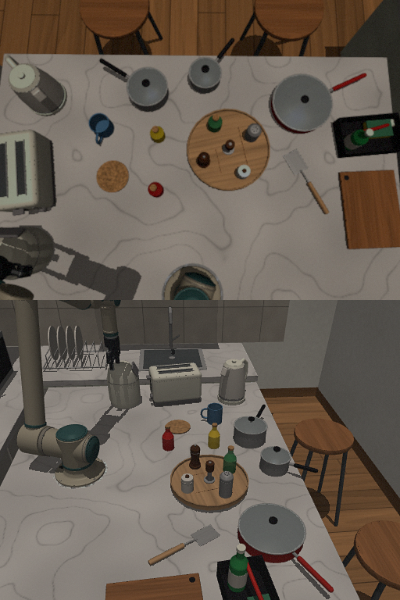

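The top view shows the tray centred near full-frame pixel (293,190), with the jar at (312,218) and the mat at (145,225). The green cruet is on the tray, and red and yellow look-alikes stand off it. Next I'll refine the tray axis.

```bash
cat >> h.py <<'E'
C=np.array([560.,-135.])
def items(im,names=("jar","mill","cruet","shaker"),rmax=145):
    """phase of each item about C from top-face points; returns name->(x,y,ang,conf)"""
    out={}
    for t in names:
        for m in masks_of(im,t):
            p=cloud(im,m["region"])
            if len(p)<15 or m["conf"]<.3: continue
            zt=np.percentile(p[:,2],95);q=p[p[:,2]>zt-8][:,:2]
            c=(np.percentile(q,3,0)+np.percentile(q,97,0))/2
            if 75<np.hypot(*(c-C))<rmax:
                out[t]=(*np.round(c,1),round(float(np.arctan2(*(c-C)[::-1])),3),round(float(zt)),round(m["conf"],2));break
    return out
E
python3 - <<'E'
from h import *
from scipy.optimize import least_squares
for n in("top","side"):
    im=get_image(n);p=cloud(im,np.ones((384,512),bool))
    d=np.hypot(*(p[:,:2]-C).T)
    k=p[(d<30)&(p[:,2]>112)&(p[:,2]<135)];print(n,"knob",len(k),np.round(k.mean(0),1),np.round(k.min(0)),np.round(k.max(0)))
    r=p[(d>145)&(d<185)&(p[:,2]>20)&(p[:,2]<50)]
    a=np.arctan2(*(r[:,:2]-C).T[::-1]);rr=np.hypot(*(r[:,:2]-C).T)
    edge=np.array([r[(a>=b)&(a<b+.1)][:,:2][np.argmax(rr[(a>=b)&(a<b+.1)])] for b in np.arange(-3.1,3,.1) if ((a>=b)&(a<b+.1)).sum()>3])
    f=least_squares(lambda v:np.hypot(*(edge-v[:2]).T)-v[2],[560,-135,165],loss="soft_l1");print("circle",np.round(f.x,1))
    print(items(im))
    m=p[(np.hypot(p[:,0]-450,p[:,1]-325)<90)&(p[:,2]>5)&(p[:,2]<14)];print("mat",np.round((m.min(0)+m.max(0))/2,1),np.round(np.median(m,0),1))
E
```

```text
top knob 122 [ 559.4 -136.2  123.4] [ 543. -153.  113.] [ 579. -120.  132.]
circle [ 560.7 -136.7  165.8]
{'mill': (np.float64(506.8), np.float64(-39.9), 2.081, 143, 0.54), 'cruet': (np.float64(653.6), np.float64(-80.3), 0.529, 159, 0.7), 'shaker': (np.float64(614.1), np.float64(-227.5), -1.041, 140, 0.63)}
mat [449.5 325.6   9.5] [447.9 325.6   8.6]
side knob 84 [ 558.2 -141.5  121.6] [ 541. -157.  112.] [ 575. -119.  129.]
circle [ 558.6 -137.1  167.6]
{'jar': (np.float64(461.8), np.float64(-192.5), -2.612, 102, 0.76), 'mill': (np.float64(505.6), np.float64(-47.8), 2.129, 138, 0.54), 'cruet': (np.float64(651.6), np.float64(-84.2), 0.506, 156, 0.85), 'shaker': (np.float64(613.0), np.float64(-233.9), -1.079, 138, 0.66)}
mat [453.9 319.5   9.5] [455.4 322.9   8.6]
```

Call:
step_arm([
  {"slide":[0,0,0],"delta_rot":[0,0,-0.85],"gripper":-0.4},
  {"slide":[0,0,0],"delta_rot":[0,0,-0.85],"gripper":-0.4},
  {"slide":[0,0,0],"delta_rot":[0,0,-0.85],"gripper":-0.4},
  {"slide":[0,0,0],"delta_rot":[0,0,-0.8],"gripper":-0.4},
])

```text
t: 2.9
ee_pos: [133.7, 559.6, 250.5]
eef_rot: [[-1.0, -0.002, 0.001], [-0.002, 1.0, 0.001], [-0.001, 0.001, -1.0]]
wrist_force: [0.6, 0.7, 0.9]
gripper_width: 60.1
grasp_force: 0.5
```

Call:
step_arm([
  {"slide":[-0.6,-0.97,0],"delta_rot":[0,0,0],"gripper":-0.4},
  {"slide":[-0.6,-0.97,0],"delta_rot":[0,0,0],"gripper":-0.4},
  {"slide":[-0.6,-0.97,0],"delta_rot":[0,0,0],"gripper":-0.4},
  {"slide":[-0.6,-0.97,0],"delta_rot":[0,0,0],"gripper":-0.4},
  {"slide":[-0.6,-0.97,0],"delta_rot":[0,0,0],"gripper":-0.4},
  {"slide":[-0.6,-0.97,0],"delta_rot":[0,0,0],"gripper":-0.4},
  {"slide":[-0.6,-0.97,0],"delta_rot":[0,0,0],"gripper":-0.4},
  {"slide":[-0.6,-0.97,0],"delta_rot":[0,0,0],"gripper":-0.4},
  {"slide":[-0.6,-0.97,0],"delta_rot":[0,0,0],"gripper":-0.4},
  {"slide":[-0.6,-0.97,0],"delta_rot":[0,0,0],"gripper":-0.4},
  {"slide":[-0.6,-0.97,0],"delta_rot":[0,0,0],"gripper":-0.4},
  {"slide":[-0.6,-0.97,0],"delta_rot":[0,0,0],"gripper":-0.4},
])

```text
t: 4.4
ee_pos: [349.8, 209.2, 250.2]
eef_rot: [[-1.0, -0.0, 0.001], [-0.0, 1.0, 0.0], [-0.001, 0.0, -1.0]]
wrist_force: [0.2, -0.1, 0.2]
gripper_width: 59.7
grasp_force: 0.0
```

Call:
step_arm([
  {"slide":[-0.6,-0.97,0],"delta_rot":[0,0,0],"gripper":-0.4},
  {"slide":[-0.6,-0.97,0],"delta_rot":[0,0,0],"gripper":-0.4},
  {"slide":[-0.6,-0.97,0],"delta_rot":[0,0,0],"gripper":-0.4},
  {"slide":[-0.6,-0.97,0],"delta_rot":[0,0,0],"gripper":-0.4},
  {"slide":[-0.6,-0.97,0],"delta_rot":[0,0,0],"gripper":-0.4},
  {"slide":[-0.6,-0.97,0],"delta_rot":[0,0,0],"gripper":-0.4},
  {"slide":[-0.6,-0.97,0],"delta_rot":[0,0,0],"gripper":-0.4},
  {"slide":[-0.6,-0.97,0],"delta_rot":[0,0,0],"gripper":-0.4},
  {"slide":[-0.6,-0.97,0],"delta_rot":[0,0,0],"gripper":-0.4},
  {"slide":[-0.6,-0.97,0],"delta_rot":[0,0,0],"gripper":-0.4},
  {"slide":[-0.6,-0.97,0],"delta_rot":[0,0,0],"gripper":-0.4},
  {"slide":[0,0,0],"delta_rot":[0,0,0],"gripper":-0.4},
])

```text
t: 5.9
ee_pos: [548.5, -111.9, 249.6]
eef_rot: [[-1.0, 0.002, 0.0], [0.002, 1.0, -0.001], [-0.0, -0.001, -1.0]]
wrist_force: [-0.3, 0.3, 0.3]
gripper_width: 59.8
grasp_force: 0.0
```

Call:
step_arm([
  {"slide":[-0.72,-0.97,0],"delta_rot":[0,0,0],"gripper":-0.4},
  {"slide":[0,0,0.95],"delta_rot":[0,0,0],"gripper":-0.4},
  {"slide":[0,0,0.95],"delta_rot":[0,0,0],"gripper":-0.4},
  {"slide":[0,0,0.95],"delta_rot":[0,0,0],"gripper":-0.4},
  {"slide":[0,0,0.95],"delta_rot":[0,0,0],"gripper":-0.4},
  {"slide":[0,0,0.95],"delta_rot":[0,0,0],"gripper":-0.4},
  {"slide":[0,-0.1,0],"delta_rot":[0,0,0],"gripper":-0.4},
])

```text
t: 6.78
ee_pos: [566.7, -140.4, 105.6]
eef_rot: [[-1.0, -0.001, -0.005], [-0.001, 1.0, 0.003], [0.005, 0.003, -1.0]]
wrist_force: [0.3, 0.1, -0.6]
gripper_width: 59.6
grasp_force: 0.0
```

Call:
step_arm([
  {"slide":[0,-0.07,0],"delta_rot":[0,0,0],"gripper":-0.4},
])

```text
t: 6.9
ee_pos: [569.4, -144.1, 108.6]
eef_rot: [[-1.0, -0.0, 0.001], [-0.0, 1.0, -0.0], [-0.001, -0.0, -1.0]]
wrist_force: [0.8, -0.1, 1.1]
gripper_width: 59.4
grasp_force: 0.0
```

Call:
step_arm([
  {"slide":[0,-0.08,0],"delta_rot":[0,0,0],"gripper":-0.4},
])

```text
t: 7.02
ee_pos: [569.8, -146.8, 109.0]
eef_rot: [[-1.0, -0.0, 0.003], [-0.0, 1.0, -0.001], [-0.003, -0.001, -1.0]]
wrist_force: [-0.6, -1.0, 0.3]
gripper_width: 59.9
grasp_force: 0.0
```

Call:
step_arm([
  {"slide":[0,-0.04,0],"delta_rot":[0,0,0],"gripper":-0.4},
])

```text
t: 7.15
ee_pos: [569.5, -148.1, 108.6]
eef_rot: [[-1.0, 0.0, 0.002], [0.0, 1.0, -0.001], [-0.002, -0.001, -1.0]]
wrist_force: [-0.2, -0.5, -0.3]
gripper_width: 60.3
grasp_force: 0.0
```

Call:
step_arm([
  {"slide":[0,-0.04,0],"delta_rot":[0,0,0],"gripper":-0.4},
])

```text
t: 7.28
ee_pos: [569.2, -148.7, 108.1]
eef_rot: [[-1.0, 0.0, 0.001], [0.0, 1.0, 0.001], [-0.001, 0.001, -1.0]]
wrist_force: [0.3, 3.3, 1.5]
gripper_width: 59.5
grasp_force: 1.2
```

Call:
step_arm([
  {"slide":[0,-0.04,0],"delta_rot":[0,0,0],"gripper":-0.4},
])

```text
t: 7.4
ee_pos: [569.1, -148.8, 108.0]
eef_rot: [[-1.0, 0.001, 0.001], [0.001, 1.0, 0.003], [-0.001, 0.003, -1.0]]
wrist_force: [0.4, 6.0, 4.4]
gripper_width: 60.1
grasp_force: 3.2
```

Call:
step_arm([
  {"slide":[0.03,-0.05,0],"delta_rot":[0,0,0],"gripper":-0.4},
  {"slide":[0.06,0,0],"delta_rot":[0,0,0],"gripper":-0.4},
  {"slide":[0.08,0,0],"delta_rot":[0,0,0],"gripper":-0.4},
  {"slide":[0.08,0,0],"delta_rot":[0,0,0],"gripper":-0.4},
  {"slide":[0.08,0,0],"delta_rot":[0,0,0],"gripper":-0.4},
  {"slide":[0.08,0,0],"delta_rot":[0,0,0],"gripper":-0.4},
  {"slide":[0.08,0,0],"delta_rot":[0,0,0],"gripper":-0.4},
  {"slide":[0.08,0,0],"delta_rot":[0,0,0],"gripper":-0.4},
  {"slide":[0.08,0.25,0],"delta_rot":[0,0,0],"gripper":-0.4},
  {"slide":[0,0.15,0],"delta_rot":[0,0,0],"gripper":-0.4},
])

```text
t: 8.65
ee_pos: [549.3, -139.6, 107.5]
eef_rot: [[-1.0, -0.0, 0.0], [-0.0, 1.0, -0.001], [-0.0, -0.001, -1.0]]
wrist_force: [-0.2, 0.9, 0.0]
gripper_width: 59.5
grasp_force: 0.0
```

```bash
cat > look.py <<'E'
from h import *
import sys
C[:]=[559.8,-136.5]
for n in sys.argv[1:]:
    im=get_image(n);t=get_obs()["t"]-.05
    print(n,"t~%.3f"%t,{k:(float(v[0]),float(v[1]),v[2],v[4]) for k,v in items(im).items()})
E
python3 look.py side side side
```

```text
side t~8.650 {'jar': (591.7, -244.5, -1.284, 0.81), 'mill': (451.2, -172.2, -2.824, 0.91), 'cruet': (522.1, -39.5, 1.941, 0.8), 'shaker': (661.0, -109.3, 0.263, 0.66)}
side t~8.900 {'jar': (621.0, -231.3, -0.997, 0.62), 'mill': (466.2, -203.9, -2.517, 0.87), 'cruet': (495.7, -50.1, 2.209, 0.57), 'shaker': (645.3, -81.2, 0.574, 0.8)}
side t~9.150 {'jar': (644.7, -208.0, -0.701, 0.93), 'mill': (486.9, -227.0, -2.249, 0.73), 'cruet': (473.8, -72.5, 2.502, 0.69), 'shaker': (623.9, -58.7, 0.882, 0.95)}
```

Call:
step_arm([
  {"slide":[0,0,-0.9],"delta_rot":[0,0,0],"gripper":-0.4},
  {"slide":[0,0,-0.9],"delta_rot":[0,0,0],"gripper":-1},
  {"slide":[0,0,-0.9],"delta_rot":[0,0,0],"gripper":-1},
  {"slide":[0,0,-0.9],"delta_rot":[0,0,0],"gripper":-1},
])

```text
t: 9.9
ee_pos: [549.3, -139.5, 216.4]
eef_rot: [[-1.0, -0.0, 0.0], [-0.0, 1.0, 0.0], [-0.0, 0.0, -1.0]]
wrist_force: [0.4, -0.2, 0.4]
gripper_width: 85.4
grasp_force: 0.0
```

```bash
python3 look.py side top side top side
```

```text
side t~9.900 {'jar': (668.1, -124.4, 0.111, 0.73), 'mill': (572.4, -254.2, -1.464, 0.85), 'cruet': (450.9, -156.0, -2.965, 0.87)}
top t~10.150 {'cruet': (465.8, -171.3, -2.787, 0.43)}
side t~10.400 {'jar': (646.8, -73.3, 0.629, 0.76), 'mill': (625.1, -230.3, -0.963, 0.79), 'cruet': (473.6, -206.5, -2.459, 0.62), 'shaker': (491.4, -56.5, 2.278, 0.68)}
top t~10.650 {'jar': (628.2, -49.8, 0.903, 0.77), 'cruet': (495.2, -225.1, -2.201, 0.58)}
side t~10.900 {'mill': (659.2, -190.2, -0.496, 0.71), 'cruet': (516.1, -238.3, -1.977, 0.56), 'shaker': (460.4, -99.9, 2.789, 0.63)}
```

```bash
cat > data.txt <<'E'
side 8.650 jar 591.7 -244.5 mill 451.2 -172.2 cruet 522.1 -39.5 shaker 661.0 -109.3
side 8.900 jar 621.0 -231.3 mill 466.2 -203.9 cruet 495.7 -50.1 shaker 645.3 -81.2
side 9.150 jar 644.7 -208.0 mill 486.9 -227.0 cruet 473.8 -72.5 shaker 623.9 -58.7
side 9.900 jar 668.1 -124.4 mill 572.4 -254.2 cruet 450.9 -156.0
side 10.400 jar 646.8 -73.3 mill 625.1 -230.3 cruet 473.6 -206.5 shaker 491.4 -56.5
top 10.650 jar 628.2 -49.8
side 10.900 mill 659.2 -190.2 cruet 516.1 -238.3 shaker 460.4 -99.9
E
cat > fit.py <<'E'
from h import *
import sys
from scipy.optimize import least_squares
C[:]=[559.8,-136.5];B=dict(jar=3,mill=7,cruet=4,shaker=5);N=list(B)
def load():
    D=[]
    for l in open("data.txt"):
        f=l.split()
        for i in range(2,len(f),3): D.append((float(f[1]),f[i],float(f[i+1]),float(f[i+2])+(B[f[i]] if f[0]=="side" else 0)))
    return D
def shoot(views):
    with open("data.txt","a") as fh:
        for n in views:
            im=get_image(n);t=get_obs()["t"]-.05
            s="".join(f" {k} {v[0]} {v[1]}" for k,v in items(im).items())
            if s: fh.write(f"{n} {t:.3f}{s}\n")
def ph(p,t): # om+a = (w0+a)e^{-kt}
    w0,k,a=p[1:4];s=t-8.65
    return p[0]+(w0+a)*(1-np.exp(-k*s))/k-a*s,(w0+a)*np.exp(-k*s)-a
def fit():
    D=load();T=np.array([d[0] for d in D]);I=[N.index(d[1]) for d in D]
    XY=np.array([d[2:] for d in D])-C;M=np.arctan2(XY[:,1],XY[:,0])
    def r(p):
        off=np.array([0,*p[4:7]])[I]
        e=ph(p,T)[0]+off-M;e=np.arctan2(np.sin(e),np.cos(e))/.03
        return np.r_[e,(p[2]-.0588)/.015,(p[3]-.3)/.07]
    s=least_squares(r,[-1.27,1.15,.0588,.3,-1.55,3.17,1.57],loss="soft_l1")
    R=np.median([np.hypot(*x) for x,d in zip(XY,D) if d[1]=="jar"])
    return s.x,R,np.std(r(s.x)[:-2])*.03
if __name__=="__main__":
    if sys.argv[1:]: shoot(sys.argv[1:])
    p,R,e=fit();t=get_obs()["t"];print(np.round(p,3),"R",R,"rms",e,"t",t)
    for dt in np.arange(0,12.1,1):
        a,w=ph(p,t+dt);print("%.2f"%(t+dt),"ang %.3f w %.3f"%((a+np.pi)%(2*np.pi)-np.pi,w),np.round(C+R*np.array([np.cos(a),np.sin(a)]),1))
E
python3 fit.py
```

```text
[-1.267  1.176  0.064  0.305 -1.593  3.158  1.592] R 109.54321858343003 rms 0.012414422696789901 t 11.15
11.15 ang 1.393 w 0.958 [579.1 -28.7]
12.15 ang 2.312 w 0.880 [485.9 -55.7]
13.15 ang -3.129 w 0.806 [ 450.3 -137.9]
14.15 ang -2.358 w 0.738 [ 482.2 -213.9]
15.15 ang -1.653 w 0.673 [ 550.9 -245.7]
16.15 ang -1.010 w 0.613 [ 618.1 -229.3]
17.15 ang -0.426 w 0.556 [ 659.5 -181.8]
18.15 ang 0.103 w 0.503 [ 668.8 -125.3]
19.15 ang 0.580 w 0.453 [651.4 -76.5]
20.15 ang 1.009 w 0.406 [618.2 -43.8]
21.15 ang 1.393 w 0.362 [579.2 -28.7]
22.15 ang 1.734 w 0.321 [542.1 -28.4]
23.15 ang 2.034 w 0.282 [510.8 -38.5]
```

Call:
step_arm([
  {"slide":[0,0,-0.3],"delta_rot":[0,0,0],"gripper":-1},
  {"slide":[0,0,0],"delta_rot":[0,0,0],"gripper":-1},
  {"slide":[0,0,0],"delta_rot":[0,0,0],"gripper":-1},
  {"slide":[0,0,0],"delta_rot":[0,0,0],"gripper":-1},
  {"slide":[0,0,0],"delta_rot":[0,0,0],"gripper":-1},
  {"slide":[0,0,0],"delta_rot":[0,0,0],"gripper":-1},
  {"slide":[0,0,0],"delta_rot":[0,0,0],"gripper":-1},
  {"slide":[0,0,0],"delta_rot":[0,0,0],"gripper":-1},
  {"slide":[0,0,0],"delta_rot":[0,0,0],"gripper":-1},
  {"slide":[0,0,0],"delta_rot":[0,0,0],"gripper":-1},
  {"slide":[0,0,0],"delta_rot":[0,0,0],"gripper":-1},
  {"slide":[0,0,0],"delta_rot":[0,0,0],"gripper":-1},
])

```text
t: 12.65
ee_pos: [549.4, -139.6, 224.5]
eef_rot: [[-1.0, -0.0, 0.0], [-0.0, 1.0, 0.0], [-0.0, 0.0, -1.0]]
wrist_force: [0.6, 0.0, -0.1]
gripper_width: 85.4
grasp_force: 0.0
```

```bash
python3 fit.py side top
```

```text
[-1.268  1.189  0.072  0.312 -1.594  3.155  1.59 ] R 109.73882631047229 rms 0.011762787163136 t 13.15
13.15 ang 3.095 w 0.773 [ 450.2 -131.4]
14.15 ang -2.453 w 0.697 [ 475.  -206.2]
15.15 ang -1.792 w 0.627 [ 535.7 -243.6]
16.15 ang -1.198 w 0.561 [ 599.8 -238.7]
17.15 ang -0.667 w 0.501 [ 646.  -204.4]
18.15 ang -0.195 w 0.444 [ 667.5 -157.8]
19.15 ang 0.222 w 0.391 [ 666.8 -112.3]
20.15 ang 0.589 w 0.342 [651.1 -75.6]
21.15 ang 0.908 w 0.297 [627.3 -50. ]
22.15 ang 1.183 w 0.254 [601.3 -34.9]
23.15 ang 1.417 w 0.215 [576.6 -28. ]
24.15 ang 1.614 w 0.178 [555.1 -26.9]
25.15 ang 1.775 w 0.144 [537.6 -29. ]
```

```bash
cat > plan.py <<'E'
import sys
from fit import *
# plan.py nrows zfinal zstart_row [views...]
n,zf,zs=int(sys.argv[1]),float(sys.argv[2]),int(sys.argv[3]);shoot(sys.argv[4:])
p,R,e=fit();o=get_obs();t=o["t"];c=np.array(o["ee_pos"],float)
print("t",t,np.round(c,1),"w",np.round(ph(p,t)[1],3),p.round(3),"R",R,"rms",round(e,4))
a=ph(p,t)[0];j=C+R*np.array([np.cos(a),np.sin(a)]);print("jar now",j.round(1),"off",(c[:2]-j).round(1))
for i in range(1,n+1):
    a,w=ph(p,t+i/8);g=np.r_[C+R*np.array([np.cos(a),np.sin(a)]),zf if i>=zs else c[2]]
    d=np.round(np.clip((g-c)/30,-.95,.95),2);c=c+d*30
    print([float(-d[0]),float(d[1]),float(-d[2])],"left",(g-c).round(0))
E
python3 plan.py 12 66 6
```

```text
t 13.15 [ 549.4 -139.6  224.5] w 0.773 [-1.268  1.189  0.072  0.312 -1.594  3.155  1.59 ] R 109.73882631047229 rms 0.0118
jar now [ 450.2 -131.4] off [99.2 -8.2]
[0.95, -0.08, -0.0] left [-71.   0.   0.]
[0.95, -0.34, -0.0] left [-41.  -0.   0.]
[0.95, -0.34, -0.0] left [-11.   0.   0.]
[0.26, -0.32, -0.0] left [-0. -0.  0.]
[-0.12, -0.31, -0.0] left [-0. -0.  0.]
[-0.15, -0.3, 0.95] left [  -0.    0. -130.]
[-0.17, -0.27, 0.95] left [  -0.   -0. -101.]
[-0.19, -0.26, 0.95] left [  0.  -0. -73.]
[-0.21, -0.24, 0.95] left [  0.   0. -44.]
[-0.23, -0.21, 0.95] left [  0.   0. -16.]
[-0.24, -0.19, 0.53] left [ 0. -0. -0.]
[-0.26, -0.17, 0.0] left [-0.  0. -0.]
```

Call:
step_arm([
  {"slide":[0.95,-0.08,0],"delta_rot":[0,0,0],"gripper":-1},
  {"slide":[0.95,-0.34,0],"delta_rot":[0,0,0],"gripper":-1},
  {"slide":[0.95,-0.34,0],"delta_rot":[0,0,0],"gripper":-1},
  {"slide":[0.26,-0.32,0],"delta_rot":[0,0,0],"gripper":-1},
  {"slide":[-0.12,-0.31,0],"delta_rot":[0,0,0],"gripper":-1},
  {"slide":[-0.15,-0.3,0.95],"delta_rot":[0,0,0],"gripper":-1},
  {"slide":[-0.17,-0.27,0.95],"delta_rot":[0,0,0],"gripper":-1},
  {"slide":[-0.19,-0.26,0.95],"delta_rot":[0,0,0],"gripper":-1},
])

```text
t: 14.15
ee_pos: [477.0, -207.2, 138.1]
eef_rot: [[-1.0, -0.0, 0.002], [-0.0, 1.0, -0.001], [-0.002, -0.001, -1.0]]
wrist_force: [-0.3, -0.2, -0.4]
gripper_width: 85.3
grasp_force: 0.0
```

```bash
python3 - <<'E'
from fit import *
import cv2
im=get_image("side");t=get_obs()["t"]-.05
i=items(im);print(t,i)
open("data.txt","a").write(f"side {t:.3f}"+"".join(f" {k} {v[0]} {v[1]}" for k,v in i.items())+"\n")
cv2.imwrite("pics/b.png",cv2.cvtColor(cv2.resize(im["color"][150:290,180:360],None,fx=4,fy=4),cv2.COLOR_RGB2BGR))
E
python3 plan.py 12 66 1; tail -3 data.txt
```

```text
14.149999999999999 {'jar': (np.float64(468.4), np.float64(-209.0), -2.471, 99, 0.62), 'cruet': (np.float64(642.4), np.float64(-70.9), 0.671, 157, 0.8), 'shaker': (np.float64(625.2), np.float64(-224.2), -0.93, 139, 0.87)}
t 14.4 [ 476.1 -206.5  139.6] w 0.668 [-1.273  1.196  0.075  0.316 -1.591  3.16   1.591] R 110.0343476698352 rms 0.0126
jar now [ 486.1 -218.2] off [-9.9 11.7]
[-0.57, -0.58, 0.95] left [ -0.  -0. -45.]
[-0.24, -0.18, 0.95] left [  0.   0. -17.]
[-0.26, -0.14, 0.55] left [-0. -0. -0.]
[-0.26, -0.13, 0.0] left [-0. -0. -0.]
[-0.27, -0.11, 0.0] left [-0.  0. -0.]
[-0.27, -0.08, 0.0] left [-0.  0. -0.]
[-0.27, -0.06, 0.0] left [ 0.  0. -0.]
[-0.28, -0.04, 0.0] left [-0.  0. -0.]
[-0.27, -0.01, 0.0] left [-0. -0. -0.]
[-0.27, -0.0, 0.0] left [-0. -0. -0.]
[-0.26, 0.02, 0.0] left [-0.  0. -0.]
[-0.26, 0.04, 0.0] left [-0.  0. -0.]
side 12.650 jar 459.1 -92.8 mill 608.3 -45.2 cruet 658.5 -186.6 shaker 514.5 -243.8
top 12.900 mill 589.1 -30.2 shaker 533.1 -245.5
side 14.150 jar 468.4 -209.0 cruet 642.4 -70.9 shaker 625.2 -224.2
```

View pics/b.png

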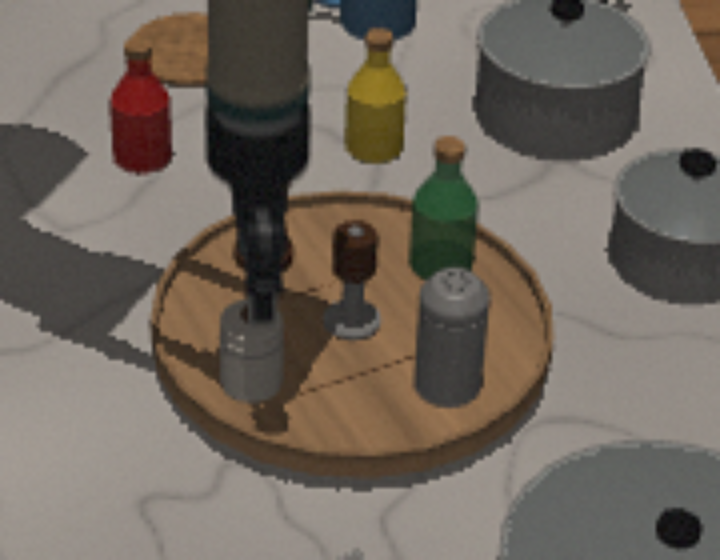

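At t=14.15 the gripper sits above the jar, with the jar at crop (252,350) and the fingers at (265,300). That may be a few mm of lead, so I'll check against the jar's silhouette columns before lowering.

```bash
cat > chk.py <<'E'
from fit import *
def chk():
    im=get_image("side");t=get_obs()["t"]-.05;p,R,e=fit()
    iE=np.linalg.inv(im["extrinsics"]);K=im["camera_matrix"]
    def pr(q): v=K@(iE@np.r_[q,1])[:3];return (v[:2]/v[2]).round(1)
    for nm in("jar","shaker","cruet","mill"):
        off=dict(zip(N,[0,*p[4:7]]))[nm];a=ph(p,t)[0]+off
        m=[m for m in masks_of(im,nm) if m["conf"]>.4]
        q=[*(C+R*np.array([np.cos(a),np.sin(a)])),60]
        print(nm,"model col",pr(q),"rects",[[(int(x["rect"][0])+int(x["rect"][2]))/2]+[int(v) for v in x["rect"]] for x in m[:2]])
chk()
E
python3 chk.py; python3 plan.py 12 66 1
```

```text
jar model col [247.6 241. ] rects [[247.5, 239, 228, 256, 252]]
shaker model col [296.5 236.4] rects [[294.5, 287, 211, 302, 247]]
cruet model col [286.1 206.5] rects [[286.5, 276, 183, 297, 215], [272.0, 263, 158, 281, 191]]
mill model col [242.  209.9] rects []
t 14.65 [ 475.5 -206.2  140. ] w 0.65 [-1.273  1.196  0.075  0.316 -1.591  3.16   1.591] R 110.0343476698352 rms 0.0126
jar now [ 500.4 -229.2] off [-25.   22.9]
[-0.95, -0.91, 0.95] left [  4.  -0. -46.]
[-0.4, -0.13, 0.95] left [  0.   0. -17.]
[-0.27, -0.1, 0.57] left [-0. -0.  0.]
[-0.27, -0.09, -0.0] left [0. 0. 0.]
[-0.27, -0.06, -0.0] left [0. 0. 0.]
[-0.28, -0.03, -0.0] left [-0. -0.  0.]
[-0.27, -0.02, -0.0] left [-0. -0.  0.]
[-0.27, 0.0, -0.0] left [-0.  0.  0.]
[-0.26, 0.02, -0.0] left [0. 0. 0.]
[-0.26, 0.04, -0.0] left [-0.  0.  0.]
[-0.25, 0.06, -0.0] left [-0. -0.  0.]
[-0.24, 0.07, -0.0] left [0. 0. 0.]
```

Call:
step_arm([
  {"slide":[-0.95,-0.91,0.2],"delta_rot":[0,0,0],"gripper":-1},
  {"slide":[-0.4,-0.13,0.5],"delta_rot":[0,0,0],"gripper":-1},
  {"slide":[-0.27,-0.1,0.9],"delta_rot":[0,0,0],"gripper":-1},
  {"slide":[-0.27,-0.09,0.87],"delta_rot":[0,0,0],"gripper":-1},
  {"slide":[-0.27,-0.06,0],"delta_rot":[0,0,0],"gripper":-1},
  {"slide":[-0.28,-0.03,0],"delta_rot":[0,0,0],"gripper":-1},
  {"slide":[-0.27,-0.02,0],"delta_rot":[0,0,0],"gripper":-1},
  {"slide":[-0.27,0,0],"delta_rot":[0,0,0],"gripper":-1},
  {"slide":[-0.26,0.02,0],"delta_rot":[0,0,0],"gripper":-1},
])

```text
t: 15.78
ee_pos: [573.0, -245.8, 65.5]
eef_rot: [[-1.0, -0.0, 0.001], [-0.0, 1.0, -0.0], [-0.001, -0.0, -1.0]]
wrist_force: [0.9, 0.7, 0.6]
gripper_width: 85.1
grasp_force: 0.0
```

```bash
cat > one.py <<'E'
from fit import *
# one image, one mask: model vs seen
im=get_image("side");t=get_obs()["t"]-.05
s=[]
for k in ("jar","shaker"):
    i=items(im,(k,))
    if i: s.append(f" {k} {i[k][0]} {i[k][1]}")
    a=masks_of(im,k) if k=="jar" else []
    if k=="jar" and a: print("rect",[int(v) for v in a[0]["rect"]],a[0]["conf"])
p,R,e=fit();a=ph(p,t)[0];j=C+R*np.array([np.cos(a),np.sin(a)])
v=im["camera_matrix"]@(np.linalg.inv(im["extrinsics"])@np.r_[j,60,1])[:3];print("model jar",j.round(1),"px",(v/v[2]).round(1),s)
if len(s): 
    keep=[x for x in s if "shaker" in x]
    if keep: open("data.txt","a").write(f"side {t:.3f}"+"".join(keep)+"\n")
cv2.imwrite("pics/c%.2f.png"%t,cv2.cvtColor(cv2.resize(im["color"][150:290,180:360],None,fx=4,fy=4),cv2.COLOR_RGB2BGR))
E
python3 one.py; python3 plan.py 12 66 1
```

```text
rect [266, 235, 275, 256] 0.6
model jar [ 572.7 -245.8] px [276.1 245.5   1. ] [' jar 554.8 -260.3', ' shaker 664.8 -127.5']
t 15.975 [ 572.1 -245.6   64.9] w 0.558 [-1.273  1.196  0.075  0.317 -1.591  3.16   1.591] R 110.0343476698352 rms 0.0123
jar now [ 584.6 -243.7] off [-12.5  -1.9]
[-0.66, 0.13, -0.04] left [ 0. -0. -0.]
[-0.24, 0.08, 0.0] left [-0. -0. -0.]
[-0.22, 0.1, 0.0] left [ 0. -0. -0.]
[-0.22, 0.1, 0.0] left [ 0.  0. -0.]
[-0.21, 0.13, 0.0] left [-0. -0. -0.]
[-0.19, 0.13, 0.0] left [ 0. -0. -0.]
[-0.19, 0.14, 0.0] left [-0.  0. -0.]
[-0.17, 0.15, 0.0] left [-0.  0. -0.]
[-0.16, 0.16, 0.0] left [-0.  0. -0.]
[-0.14, 0.17, 0.0] left [ 0. -0. -0.]
[-0.14, 0.17, 0.0] left [-0. -0. -0.]
[-0.12, 0.17, 0.0] left [ 0.  0. -0.]
```

```bash
ls pics; cp pics/c15.78.png pics/c.png 2>/dev/null || cp pics/c15*.png pics/c.png
```

```text
a.png
b.png
c15.77.png
```

View pics/c.png

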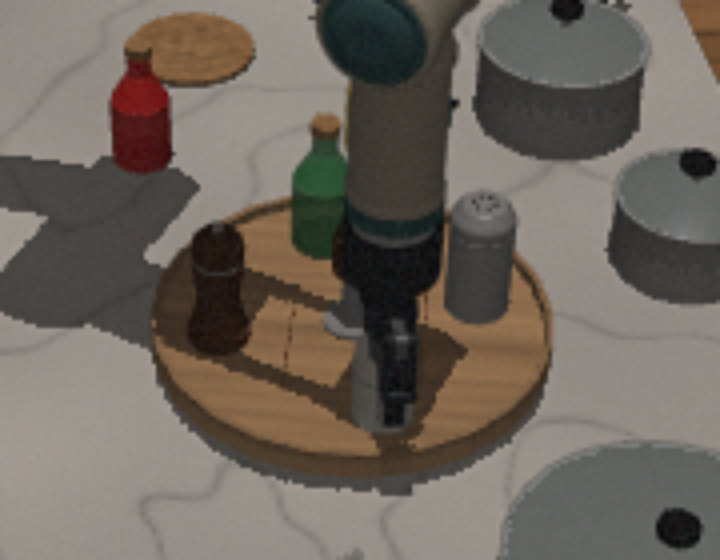

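The fingers straddle the jar: the jar is at crop column 384 and matches the model, with the fingers about 3 mm ahead. I'll ride on.

Call:
step_arm([
  {"slide":[-0.58,0.12,0],"delta_rot":[0,0,0],"gripper":-1},
  {"slide":[-0.24,0.08,0],"delta_rot":[0,0,0],"gripper":-1},
  {"slide":[-0.22,0.1,0],"delta_rot":[0,0,0],"gripper":-1},
  {"slide":[-0.22,0.1,0],"delta_rot":[0,0,0],"gripper":-1},
  {"slide":[-0.21,0.13,0],"delta_rot":[0,0,0],"gripper":-1},
  {"slide":[-0.19,0.13,0],"delta_rot":[0,0,0],"gripper":-1},
  {"slide":[-0.19,0.14,0],"delta_rot":[0,0,0],"gripper":-1},
  {"slide":[-0.17,0.15,0],"delta_rot":[0,0,0],"gripper":-1},
  {"slide":[-0.16,0.16,0],"delta_rot":[0,0,0],"gripper":-1},
  {"slide":[-0.14,0.17,0],"delta_rot":[0,0,0],"gripper":-1},
])

```text
t: 17.23
ee_pos: [642.1, -207.0, 64.9]
eef_rot: [[-1.0, -0.0, 0.0], [-0.0, 1.0, 0.0], [-0.0, 0.0, -1.0]]
wrist_force: [0.2, 0.4, -0.6]
gripper_width: 85.4
grasp_force: 0.0
```

```bash
python3 - <<'E'
from fit import *
im=get_image("side");t=get_obs()["t"]-.05
i=items(im,("mill",));print(t,i)
if i: open("data.txt","a").write(f"side {t:.3f} mill {i['mill'][0]} {i['mill'][1]}\n")
p,R,e=fit();a=ph(p,t)[0];j=C+R*np.array([np.cos(a),np.sin(a)]);print(j)
cv2.imwrite("pics/d.png",cv2.cvtColor(cv2.resize(im["color"][150:290,180:360],None,fx=4,fy=4),cv2.COLOR_RGB2BGR))
E
python3 plan.py 12 66 1
```

```text
17.224999999999998 {'mill': (np.float64(485.7), np.float64(-226.4), -2.26, 140, 0.78)}
[ 643.65556082 -207.74466707]
t 17.325 [ 642.3 -206.7   64.9] w 0.471 [-1.274  1.198  0.075  0.319 -1.591  3.16   1.592] R 110.0343476698352 rms 0.0122
jar now [ 646.9 -203.7] off [-4.7 -3. ]
[-0.28, 0.27, -0.04] left [ 0.  0. -0.]
[-0.12, 0.18, 0.0] left [-0.  0. -0.]
[-0.1, 0.18, 0.0] left [-0.  0. -0.]
[-0.09, 0.19, 0.0] left [-0. -0. -0.]
[-0.08, 0.18, 0.0] left [-0.  0. -0.]
[-0.06, 0.19, 0.0] left [ 0. -0. -0.]
[-0.06, 0.18, 0.0] left [-0.  0. -0.]
[-0.05, 0.19, 0.0] left [-0. -0. -0.]
[-0.03, 0.18, 0.0] left [ 0.  0. -0.]
[-0.03, 0.19, 0.0] left [-0. -0. -0.]
[-0.01, 0.18, 0.0] left [ 0. -0. -0.]
[-0.01, 0.18, 0.0] left [-0. -0. -0.]
```

View pics/d.png

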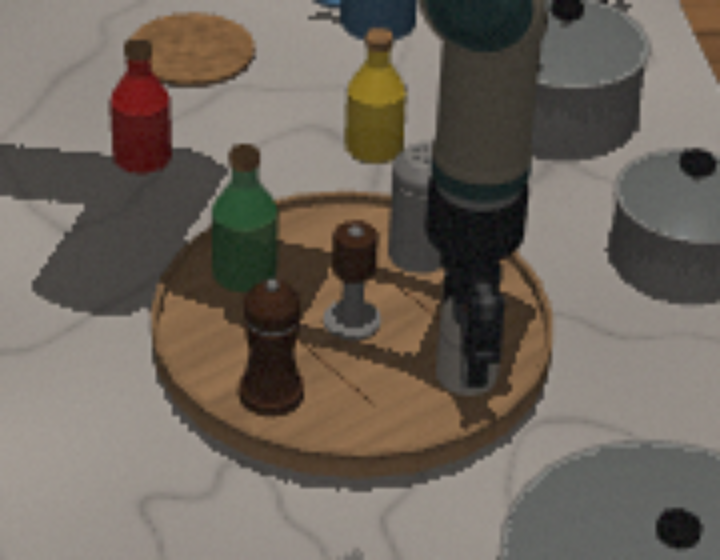

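The jar (crop 470,345) is still centred between the fingers. I'll ride another 1.5 s.

Call:
step_arm([
  {"slide":[-0.28,0.27,0],"delta_rot":[0,0,0],"gripper":-1},
  {"slide":[-0.12,0.18,0],"delta_rot":[0,0,0],"gripper":-1},
  {"slide":[-0.1,0.18,0],"delta_rot":[0,0,0],"gripper":-1},
  {"slide":[-0.09,0.19,0],"delta_rot":[0,0,0],"gripper":-1},
  {"slide":[-0.08,0.18,0],"delta_rot":[0,0,0],"gripper":-1},
  {"slide":[-0.06,0.19,0],"delta_rot":[0,0,0],"gripper":-1},
  {"slide":[-0.06,0.18,0],"delta_rot":[0,0,0],"gripper":-1},
  {"slide":[-0.05,0.19,0],"delta_rot":[0,0,0],"gripper":-1},
  {"slide":[-0.03,0.18,0],"delta_rot":[0,0,0],"gripper":-1},
  {"slide":[-0.03,0.19,0],"delta_rot":[0,0,0],"gripper":-1},
  {"slide":[-0.01,0.18,0],"delta_rot":[0,0,0],"gripper":-1},
  {"slide":[-0.01,0.18,0],"delta_rot":[0,0,0],"gripper":-1},
])

```text
t: 18.82
ee_pos: [669.4, -138.3, 64.9]
eef_rot: [[-1.0, -0.0, -0.0], [-0.0, 1.0, 0.0], [0.0, 0.0, -1.0]]
wrist_force: [-0.7, -0.9, 0.4]
gripper_width: 85.8
grasp_force: 0.0
```

```bash
python3 - <<'E'
from fit import *
im=get_image("side");t=get_obs()["t"]-.05
i=items(im,("mill",));print(t,i)
if i: open("data.txt","a").write(f"side {t:.3f} mill {i['mill'][0]} {i['mill'][1]}\n")
E
python3 plan.py 12 66 1
```

```text
18.825 {'mill': (np.float64(556.3), np.float64(-254.4), -1.6, 140, 0.6)}
t 18.925 [ 669.4 -137.9   64.9] w 0.382 [-1.274  1.198  0.075  0.318 -1.591  3.16   1.592] R 110.0343476698352 rms 0.012
jar now [ 669.8 -133.6] off [-0.4 -4.3]
[-0.01, 0.32, -0.04] left [-0. -0. -0.]
[0.02, 0.17, 0.0] left [-0. -0. -0.]
[0.02, 0.16, 0.0] left [-0.  0. -0.]
[0.04, 0.16, 0.0] left [ 0.  0. -0.]
[0.03, 0.16, 0.0] left [-0.  0. -0.]
[0.05, 0.16, 0.0] left [ 0. -0. -0.]
[0.04, 0.14, 0.0] left [-0.  0. -0.]
[0.06, 0.15, 0.0] left [ 0. -0. -0.]
[0.06, 0.14, 0.0] left [ 0. -0. -0.]
[0.06, 0.13, 0.0] left [-0. -0. -0.]
[0.07, 0.13, 0.0] left [ 0. -0. -0.]
[0.07, 0.12, 0.0] left [-0.  0. -0.]
```

Call:
step_arm([
  {"slide":[-0.01,0.32,0],"delta_rot":[0,0,0],"gripper":-1},
  {"slide":[0.02,0.17,0],"delta_rot":[0,0,0],"gripper":0.2},
  {"slide":[0.02,0.16,0],"delta_rot":[0,0,0],"gripper":0.2},
  {"slide":[0.04,0.16,0],"delta_rot":[0,0,0],"gripper":0.2},
  {"slide":[0.03,0.16,0],"delta_rot":[0,0,0],"gripper":0.2},
])

```text
t: 19.55
ee_pos: [666.3, -109.4, 65.2]
eef_rot: [[-1.0, -0.0, 0.0], [-0.0, 1.0, -0.0], [-0.0, -0.0, -1.0]]
wrist_force: [0.2, -0.8, 2.0]
gripper_width: 48.6
grasp_force: 62.1
```

Call:
step_arm([
  {"slide":[0.04,0.15,-0.4],"delta_rot":[0,0,0],"gripper":0.4},
  {"slide":[0.02,0.06,-0.8],"delta_rot":[0,0,0],"gripper":0.4},
  {"slide":[0,0,-0.8],"delta_rot":[0,0,0],"gripper":0.4},
  {"slide":[0,0,-0.8],"delta_rot":[0,0,0],"gripper":0.4},
  {"slide":[0,0,-0.8],"delta_rot":[0,0,0],"gripper":0.4},
  {"slide":[0,0,-0.8],"delta_rot":[0,0,0],"gripper":0.4},
  {"slide":[0,0,-0.6],"delta_rot":[0,0,0],"gripper":0.4},
])

```text
t: 20.42
ee_pos: [664.5, -103.0, 216.2]
eef_rot: [[-1.0, -0.0, 0.001], [-0.0, 1.0, 0.0], [-0.001, 0.0, -1.0]]
wrist_force: [-0.5, 0.1, -3.0]
gripper_width: 49.1
grasp_force: 62.4
```

```bash
python3 - <<'E'
from fit import *
im=get_image("side");o=get_obs();print(o["t"],o["ee_pos"],o["grasp_force"])
cv2.imwrite("pics/e.png",cv2.cvtColor(cv2.resize(im["color"][100:290,180:400],None,fx=3,fy=3),cv2.COLOR_RGB2BGR))
for m in masks_of(im,"jar")[:1]:
    p=cloud(im,m["region"]);print(m["conf"],m["rect"],p.min(0),p.max(0))
E
```

```text
20.475 [ 665.58065328 -103.31405632  218.81572426] 62.34240531921387
0.7 [293.0, 167.8, 308.2, 190.6] [ 639.9172152  -138.73195597   -6.713139  ] [713.32189061 260.49714459 272.21230895]
```

View pics/e.png

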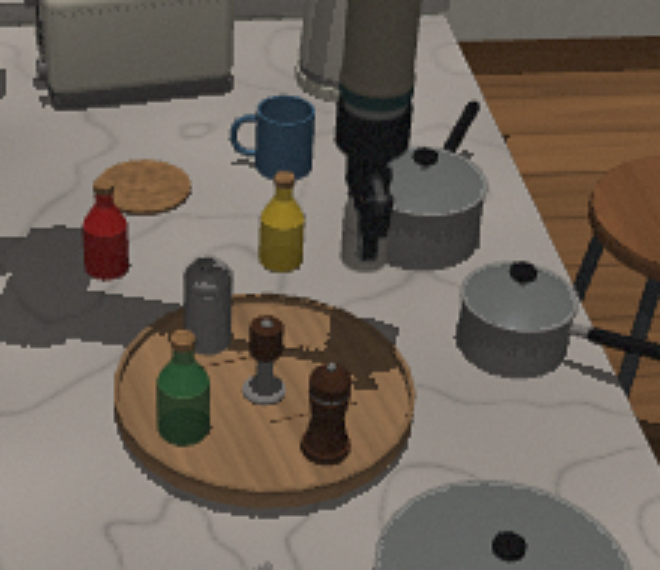

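The jar is held in the fingers at crop (367,235), clear of the tray, and the three other items are standing. I'll carry it to the mat.

Call:
step_arm([
  {"slide":[0.24,0.5,0],"delta_rot":[0,0,0],"gripper":0.4},
  {"slide":[0.48,0.95,0],"delta_rot":[0,0,0],"gripper":0.4},
  {"slide":[0.48,0.95,0],"delta_rot":[0,0,0],"gripper":0.4},
  {"slide":[0.48,0.95,0],"delta_rot":[0,0,0],"gripper":0.4},
  {"slide":[0.48,0.95,0],"delta_rot":[0,0,0],"gripper":0.4},
  {"slide":[0.48,0.95,0],"delta_rot":[0,0,0],"gripper":0.4},
  {"slide":[0.48,0.95,0],"delta_rot":[0,0,0],"gripper":0.4},
  {"slide":[0.48,0.95,0],"delta_rot":[0,0,0],"gripper":0.4},
  {"slide":[0.48,0.95,0],"delta_rot":[0,0,0],"gripper":0.4},
  {"slide":[0.48,0.95,0],"delta_rot":[0,0,0],"gripper":0.4},
  {"slide":[0.48,0.95,0],"delta_rot":[0,0,0],"gripper":0.4},
  {"slide":[0.48,0.95,0],"delta_rot":[0,0,0],"gripper":0.4},
])

```text
t: 22.02
ee_pos: [496.3, 226.5, 213.6]
eef_rot: [[-1.0, -0.0, -0.003], [-0.0, 1.0, -0.0], [0.003, -0.0, -1.0]]
wrist_force: [0.4, 0.3, -2.9]
gripper_width: 48.7
grasp_force: 62.5
```

Call:
step_arm([
  {"slide":[0.48,0.95,0],"delta_rot":[0,0,0],"gripper":0.4},
  {"slide":[0.48,0.95,0],"delta_rot":[0,0,0],"gripper":0.4},
  {"slide":[0.48,0.95,0],"delta_rot":[0,0,0],"gripper":0.4},
  {"slide":[0.24,0.5,0],"delta_rot":[0,0,0],"gripper":0.4},
  {"slide":[0,0,0.5],"delta_rot":[0,0,0],"gripper":0.4},
  {"slide":[0,0,0.9],"delta_rot":[0,0,0],"gripper":0.4},
  {"slide":[0,0,0.9],"delta_rot":[0,0,0],"gripper":0.4},
  {"slide":[0,0,0.9],"delta_rot":[0,0,0],"gripper":0.4},
  {"slide":[0,0,0.9],"delta_rot":[0,0,0],"gripper":0.4},
  {"slide":[0,0,0.5],"delta_rot":[0,0,0],"gripper":0.4},
  {"slide":[0,0,0],"delta_rot":[0,0,0],"gripper":0.4},
])

```text
t: 23.4
ee_pos: [447.9, 324.5, 75.4]
eef_rot: [[-1.0, 0.001, -0.003], [0.001, 1.0, -0.002], [0.003, -0.002, -1.0]]
wrist_force: [-0.6, 0.1, -1.4]
gripper_width: 49.1
grasp_force: 62.5
```

```bash
python3 - <<'E'
from fit import *
im=get_image("side");o=get_obs();print(o["t"],o["ee_pos"],o["grasp_force"])
cv2.imwrite("pics/f.png",cv2.cvtColor(cv2.resize(im["color"][100:220,170:330],None,fx=4,fy=4),cv2.COLOR_RGB2BGR))
for m in masks_of(im,"jar")[:1]+masks_of(im,"mat")[:1]: print(m["conf"],m["rect"])
v=im["camera_matrix"]@(np.linalg.inv(im["extrinsics"])@np.r_[o["ee_pos"],1])[:3];print(v/v[2])
E
```

```text
23.45 [448.71649646 325.18113495  76.58300747] 62.48160123825073
0.55 [221.6, 141.0, 234.3, 156.9]
0.95 [212.4, 154.6, 243.3, 170.0]
[227.38993189 146.92476884   1.        ]
```

View pics/f.png

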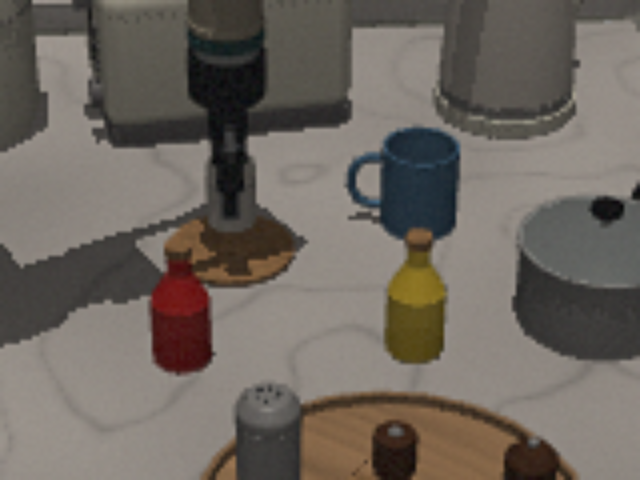

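The jar (crop 232,195) hangs just above the mat centre (230,248). I'll lower it.

Call:
step_arm([
  {"slide":[0.0,0,0.5],"delta_rot":[0,0,0],"gripper":0.4},
  {"slide":[0,0,0.4],"delta_rot":[0,0,0],"gripper":0.4},
  {"slide":[0,0,0.1],"delta_rot":[0,0,0],"gripper":0.4},
  {"slide":[0,0,0],"delta_rot":[0,0,0],"gripper":0.4},
])

```text
t: 24.05
ee_pos: [448.3, 325.7, 46.5]
eef_rot: [[-1.0, -0.0, -0.001], [-0.0, 1.0, -0.0], [0.001, -0.0, -1.0]]
wrist_force: [0.1, 0.1, -2.1]
gripper_width: 49.1
grasp_force: 62.5
```

Call:
step_arm([
  {"slide":[0,0,0.05],"delta_rot":[0,0,0],"gripper":0.4},
  {"slide":[0,0,0],"delta_rot":[0,0,0],"gripper":0.4},
])

```text
t: 24.3
ee_pos: [448.7, 325.8, 45.6]
eef_rot: [[-1.0, -0.0, 0.0], [-0.0, 1.0, 0.0], [-0.0, 0.0, -1.0]]
wrist_force: [0.4, 0.8, -3.0]
gripper_width: 48.7
grasp_force: 62.5
```

Call:
step_arm([
  {"slide":[0,0,0.05],"delta_rot":[0,0,0],"gripper":0.4},
  {"slide":[0,0,0],"delta_rot":[0,0,0],"gripper":0.4},
])

```text
t: 24.55
ee_pos: [448.5, 325.7, 43.9]
eef_rot: [[-1.0, -0.0, 0.0], [-0.0, 1.0, 0.0], [-0.0, 0.0, -1.0]]
wrist_force: [-0.4, 0.1, -3.1]
gripper_width: 48.7
grasp_force: 62.5
```

Call:
step_arm([
  {"slide":[0,0,0.04],"delta_rot":[0,0,0],"gripper":0.4},
  {"slide":[0,0,0],"delta_rot":[0,0,0],"gripper":0.4},
])

```text
t: 24.8
ee_pos: [448.7, 325.8, 43.2]
eef_rot: [[-1.0, -0.0, 0.0], [-0.0, 1.0, 0.0], [-0.0, 0.0, -1.0]]
wrist_force: [-1.2, -0.7, 1.8]
gripper_width: 48.9
grasp_force: 62.9
```

Contact: the jar's weight is off the wrist. Now I'll open slowly and rise.

Call:
step_arm([
  {"slide":[0,0,0],"delta_rot":[0,0,0],"gripper":-0.2},
  {"slide":[0,0,0],"delta_rot":[0,0,0],"gripper":-0.5},
  {"slide":[0,0,0],"delta_rot":[0,0,0],"gripper":-1},
  {"slide":[0,0,0],"delta_rot":[0,0,0],"gripper":-1},
  {"slide":[0,0,0],"delta_rot":[0,0,0],"gripper":-1},
  {"slide":[0,0,-0.5],"delta_rot":[0,0,0],"gripper":-1},
  {"slide":[0,0,-0.9],"delta_rot":[0,0,0],"gripper":-1},
  {"slide":[0,0,-0.9],"delta_rot":[0,0,0],"gripper":-1},
  {"slide":[0,0,-0.9],"delta_rot":[0,0,0],"gripper":-1},
  {"slide":[0,0,-0.9],"delta_rot":[0,0,0],"gripper":-1},
  {"slide":[0,0,-0.9],"delta_rot":[0,0,0],"gripper":-1},
  {"slide":[0,0,0],"delta_rot":[0,0,0],"gripper":-1},
])

```text
t: 26.3
ee_pos: [450.0, 326.5, 195.9]
eef_rot: [[-1.0, -0.0, 0.006], [-0.0, 1.0, 0.003], [-0.006, 0.003, -1.0]]
wrist_force: [1.2, -0.2, 0.1]
gripper_width: 85.5
grasp_force: 0.0
```

```bash
python3 - <<'E'
from fit import *
im=get_image("side");o=get_obs();print(o["t"],o["ee_pos"],o["gripper_width"])
cv2.imwrite("pics/g.png",cv2.cvtColor(cv2.resize(im["color"][100:290,170:340],None,fx=3,fy=3),cv2.COLOR_RGB2BGR))
for m in masks_of(im,"jar")[:1]:
    p=cloud(im,m["region"]);print(m["conf"],m["rect"],np.percentile(p,[3,97],axis=0).round())
E
```

```text
26.35 [448.96650801 325.98061777 194.21370125] 85.44832841708278
0.66 [221.2, 145.6, 232.8, 163.9] [[430. 297.  13.]
 [470. 331.  83.]]
```

View pics/g.png

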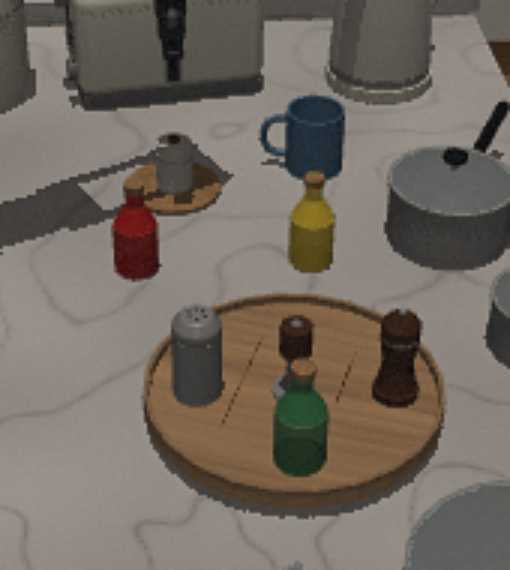

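The jar stands upright in the middle of the mat (crop 175,170), and the shaker, cruet and mill stand on the tray. The arm is clear, so I'm handing in.

```bash
python3 -c "
from workcell import *
print(finish_job())"
```

```text
the job is handed in; nothing more can be done
None
```

I spun the tray by its knob at about 1.2 rad/s, rode around the jar for over three seconds, and lifted it off while the tray was still turning. The jar now stands upright and released near the middle of the cork mat, the other tray items are standing, and the job is handed in (no verdict was returned).

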